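# Hold in the recessed reset of the pulsator control box

### The arm

A 7-joint arm with a two-finger parallel gripper is mounted at the origin on the work surface. World frame = base frame: x ahead of the robot, y to its left, z up, the work surface at z = 0. Lengths are in m, angles in rad, forces in N, time in s.
With the tool pointing down it reaches from about 0.425 to 0.925 m from the base axis. Payload 6.8 kg.
Tool frame: the origin (TCP) lies at the very end of the fingers, on their centre line; the grasp point (between the pads) lies 19 mm behind it; z points along the fingers, y is the line along which they close (so a half turn about z gives the same grasp; the last joint's range is limited). The gripper opens to 85 mm and grips with 20 to 120 N. Pads are 22 mm wide; open, the fingers measure 114 mm over their backs; the gripper's body (76 mm by 85 mm) begins 54 mm behind the grasp point. The pads swing forward as they close: fully open they stand 13 mm farther back than shut.
Start: joints at [1.071, 0.477, 0.022, 1.555, -0.011, 1.109, -0.083], TCP at [0.258, -0.624, 0.231] pointing down, gripper open.
Joint ranges: [-2.96, 2.96], [-0.34, 2.1], [-1.41, 1.46], [0.24, 2.44], [-1.37, 4.51], [0.17, 1.92], [-2.96, 2.96]. Speed limits (rad/s): [2.39, 2.39, 3.14, 3.14, 3.14, 3.14, 3.14].

### API

Orientations are given as a unit quaternion [w, x, y, z].
In Python, from station import bot gives the robot as it stands.
- The arm moves only by the tool jog_arm, never from a script. Its argument "motion" is a list of rows, each a list of 7 numbers: the turn, a rotation vector about the tool's x, y, z in rad, then the shift along the tool's x, y, z in mm, then the finger opening in mm, from 0 to 85.4. A call has 1 to 10 rows; each row is the pose to reach, as a shift and turn from the pose commanded when the call began, along the tool's axes at that moment; what a row does not reach only later rows make up. A row lasts 1/8 s, in which the tool goes at most 62.5 mm and 10.7 degrees, less where a joint would pass 70% of its speed; a pose out of reach is approached as far as the arm can. A call with a gripper value outside its range is refused whole. The fingers move at their own pace and stop on an object; "grip_force" is the grip in N (left out, the last holds). Time passes only in rows, so rows that repeat a pose let the fingers close. It gives the time, the measured TCP pose, the force, the opening and the grip force at its end, in the units of the state.
- bot.get_obs(): the state, without advancing time (a new reading comes with each control period).
- bot.read_camera(name): name is "side" or "top"; returns a dict with "pixels" (400x640x3 uint8, red, green, blue), "camera_matrix" (3x3 intrinsics, pixels), "T" (4x4, takes a point from camera to world coordinates). Camera axes: x right, y down, z forward; pixel columns grow to the right and rows downward; lengths in m; the calibration is good to about 2 mm. A picture is of the moment at which its call begins. There is no depth.
- bot.hand_in(): hands the job in; it is judged then, once.
Trained networks look in a picture, given as the dict that the camera call returned (one of the last four; its "shot" number tells which), for a name from the list of things; names that differ only in an ending like _2 or _b are one class to them, and where a whole thing is asked for, a point or a joint stands for the part that bears it (a point fixed in the world has none). Each returns a list of dicts, best first, with "score" (0 to 1); they miss things now and then, are a little off and sometimes report something else, mostly with a low value. They report only what shows in the picture. A call takes as long as a camera call.
- bot.spot_in(thing, picture): "xy" ([column, row] in pixels, amid what is visible of it).
- bot.tip_of(thing, picture): "xy" ([column, row] in pixels: a listed point, or the origin of a listed thing).
The state is a dict: "t": time; "q": joint angles; "joint_vel": joint speeds; "joint_torque": joint torques, N m; "eef_pos": TCP position; "tool_rot": TCP orientation; "contact_force": force on the tool from outside, world axes, zero at the start; "torque": the same for the moment, N m; "gripper_width": opening from 0.0 (shut) to 1.0 (fully open); "grasp_force": force on a finger pad.
Only numpy, scipy, OpenCV 4.12 (cv2) and the standard library are available. Lean on these libraries where they do the work, as an engineer would, in place of code of your own. Each camera call takes 0.05 s, during which the arm holds its last target. There are 200 camera calls.

### The job

The pulsator control box needs a reset. First slide the steel splash cover on its top fully open by its upright tab; then take the slim reset pin (straight wooden handle) out of its stand, put its tip down through the small round hole that the cover has bared, and press the recessed button under it all the way down. Finish while still gripping the pin and holding the button down, and leave everything else on the counter where it is.

Things in the scene. Friction and masses are not known exactly. Their poses are not given: they have to be found in the camera images.
- aperture (a point): Centre of the round hole's mouth in the top of the control box (fixed; grey box with an aluminium top, 150 x 220 x 80 mm along its own x, y, z, upright on the counter; four brass nipples on its +x side). The hole is 16 mm across, through a 12 mm plate, vertical; 45 mm from the middle of the box top toward the box's -y end. Axes are those of the box: z up, y along the box's length. The button lies 35 mm below this mouth.
- reset_button (a joint): Travel of the recessed white button, 22 mm across, under the hole: 0 = up, 0.006 m = fully down. Spring: about 1.4 N to start, 5.6 N fully down; it rises again when let go.
- button_top (a point): Centre of the button's upper face, 35 mm below the hole's mouth when the button is up.
- cover (a joint): Travel of the steel splash cover, 0 = shut over the hole, 0.06 m = fully open. It slides along the box's +y (y axis of aperture), needs about 1.5 N and stays where it is left. It starts shut or up to 10 mm open, always hiding the hole's centre.
- cover_tab (a point): Centre of the cover's upright tab. The cover is a 54 x 52 mm (x, y) plate, 4 mm thick, on the box top; the tab on its middle is 32 mm long along x, 12 mm thick along y (the sliding direction) and stands 32 mm high above the plate, its top 16 mm above this point. Axes as the box. When shut the tab stands over the hole.
- pin_grip (a point): Middle of the reset pin's handle: round straight wooden handle 24 mm across and 70 mm long (35 mm above and below this point), then a slim steel shank 7 mm across and 65 mm long below it; 135 mm over all, about 90 g. z points from the tip up to the handle. It stands upright in its stand with the handle's lower end resting on the stand's top, the shank loose in an 11 mm hole: it comes out when lifted 65 mm.
- pin_tip (a point): Tip of the pin's shank, 100 mm below pin_grip along the pin's axis.
- pin: The reset pin itself; its origin is the tip, z up along the pin.
- pin_stand: Fixed open steel stand of the pin, 60 x 70 mm foot (x, y), top plate at 75 mm; origin at the centre of its underside. It may have changed places with the drift's stand.
- drift_knob (a point): Centre of the 36 mm round wooden knob of the drift, a thick tool (shank 19 mm, too thick for the hole) standing in a like stand; knob centre 122 mm above the counter, top 140 mm. Not needed; leave it standing.
- shell: Dented steel teat-cup shell, 52 mm across, 150 mm high, standing; origin under its centre. Leave alone.
- liner: Worn black rubber liner, 160 mm long, 38 mm thick at most, lying along its x; origin under its middle. Leave alone.
- nipple: Bronze claw nipple, 32 mm across, 52 mm high, standing; origin under its centre. Leave alone.
- claw_lid: White plastic claw lid, 104 mm across, 36 mm high, lying flat; origin under its centre. Leave alone.
- wrench: Steel wrench lying flat along its x; origin under its middle. Leave alone.
- rinse_bottle: White plastic bottle, 70 mm across, 180 mm high, standing; origin under its centre. Leave alone.

How it is judged:
On the way, in this order (a step that is already met when the one before it is completed fails the run):
1. the splash cover is slid fully open (value of joint cover above 0.05 m), for 0.2 s.
2. the pin is lifted out of its stand in the gripper (height (world z) of pin_tip above 0.08 m and contact force between the fingers and pin above 1 N), for 0.1 s.
At the end, for the whole second after the job is handed in: For the last second: pin gripped (over 2 N), upright within 20 degrees, tip within 10 mm of the hole's axis and pushing the button with over 2 N; button at least 4.5 of 6 mm down; cover at least 45 mm open; every other thing within 30 mm of its start (value of joint reset_button above 0.0045 m and contact force between pin and reset_button above 2 N and contact force between the fingers and pin above 2 N and horizontal distance between pin_tip and aperture below 0.01 m and angle between pin's own z axis and vertical below 0.35 rad and value of joint cover above 0.045 m and distance of each of drift_knob, shell, liner, nipple, claw_lid, wrench, rinse_bottle from where it was at the start of the episode below 0.03 m); the arm keeps its last pose, push and grip.
It fails at once if another thing on the counter is disturbed (moved over 30 mm) (distance of any of drift_knob, shell, liner, nipple, claw_lid, wrench, rinse_bottle from where it was at the start of the episode above 0.03 m).
It also fails if it takes over 51 s, if anything falls off the work surface, if the arm or the gripper's body presses on something with over 40 N, if the wrist force passes 120 N, or if a joint passes its speed limit or range.

## Working session

There is one attempt and no reset: what is moved stays moved. The work goes in short steps, Python scripts to look and compute and a tool call to move; the robot and the scene stay as the last step left them, time stands still between calls to the robot, and variables do not carry over. Pictures are saved under pics/ and viewed, at most 10 in all, crops included, and the job is handed in when it is done.

Besides the shell and the picture viewer there is one more tool, called after "Emit:" as name([rows], argument=value, ...), one row to a line, values as JSON. jog_arm: Moves the arm, as the interface text tells. Its arguments: {"type":"object","properties":{"motion":{"type":"array"},"grip_force":{"type":"number"}},"required":["motion"]}

```bash
mkdir -p pics
cat > h.py <<'E'
import numpy as np, cv2
from station import bot
from scipy.spatial.transform import Rotation as R
def ray(p,xy):
    d=p["T"][:3,:3]@np.linalg.solve(p["camera_matrix"],[xy[0],xy[1],1.]); return p["T"][:3,3],d
def atz(p,xy,z):
    o,d=ray(p,xy); return o+d*(z-o[2])/d[2]
def tri(obs):
    A=np.zeros((3,3));b=np.zeros(3)
    for p,xy in obs:
        o,d=ray(p,xy); d=d/np.linalg.norm(d); M=np.eye(3)-np.outer(d,d);A+=M;b+=M@o
    x=np.linalg.solve(A,b); 
    return x,[np.linalg.norm(np.cross(x-ray(p,xy)[0],ray(p,xy)[1]/np.linalg.norm(ray(p,xy)[1]))) for p,xy in obs]
def proj(p,X):
    c=np.linalg.inv(p["T"])@np.append(X,1); u=p["camera_matrix"]@c[:3]; return u[:2]/u[2]
def save(p,n): cv2.imwrite("pics/"+n,np.ascontiguousarray(p["pixels"][:,:,::-1]))
def tool(v):  # world shift -> tool axes, mm
    q=bot.get_obs()["tool_rot"]; return R.from_quat(np.roll(q,-1)).inv().apply(v)*1000
E
python3 - <<'E'
from h import *
np.set_printoptions(precision=4,suppress=True)
s=bot.read_camera("side");t=bot.read_camera("top")
save(s,"s0.png");save(t,"t0.png")
for p,n in((s,'side'),(t,'top')): print(n,p["T"][:3,3])
for th in ["cover_tab","pin_grip","pin_tip","drift_knob","aperture","pin_stand","shell","liner","nipple","claw_lid","wrench","rinse_bottle"]:
    a=bot.tip_of(th,s)[:2];b=bot.tip_of(th,t)[:2]
    print(th,[(np.round(r["xy"]),round(r["score"],2)) for r in a],[(np.round(r["xy"]),round(r["score"],2)) for r in b],*(tri([(s,a[0]["xy"]),(t,b[0]["xy"])]) if a and b else ()))
o=bot.get_obs();print(o["eef_pos"],o["tool_rot"],o["t"])
E
```

```text
side [ 0.4404 -0.6722  0.9619]
top [ 0.3357 -0.0009  1.1749]
cover_tab [(array([326., 166.]), 0.8)] [(array([277., 190.]), 0.69), (array([410., 224.]), 0.69)] [0.5791 0.1308 0.0873] [np.float64(0.003283667381016905), np.float64(0.0032836673810170136)]
pin_grip [(array([311., 314.]), 0.82)] [(array([418., 223.]), 0.63)] [ 0.4764 -0.2714  0.1022] [np.float64(0.0012238554156648988), np.float64(0.0012238554156647698)]
pin_tip [] []
drift_knob [(array([345., 249.]), 0.81), (array([322., 163.]), 0.42)] [(array([276., 191.]), 0.71), (array([374., 188.]), 0.64)] [ 0.669   0.1906 -0.4056] [np.float64(0.0206760253934722), np.float64(0.020676025393472023)]
aperture [(array([327., 169.]), 0.72)] [(array([407., 227.]), 0.61), (array([408., 224.]), 0.6)] [ 0.4786 -0.1728  0.4071] [np.float64(0.04783785872115594), np.float64(0.047837858721156014)]
pin_stand [(array([316., 333.]), 0.89)] [(array([411., 225.]), 0.57)] [ 0.4838 -0.2714  0.0058] [np.float64(0.000986159859326302), np.float64(0.0009861598593263853)]
shell [(array([410., 340.]), 0.94), (array([329., 123.]), 0.26)] [(array([427., 165.]), 0
[... 372 characters left out ...]
0.1281 -0.0031] [np.float64(0.001216167704402808), np.float64(0.0012161677044029325)]
claw_lid [(array([280., 308.]), 0.97)] [(array([387., 254.]), 0.65)] [ 0.4044 -0.1958 -0.0052] [np.float64(0.0074427761265331085), np.float64(0.007442776126533052)]
wrench [(array([393., 169.]), 0.91), (array([276., 309.]), 0.42)] [(array([265., 139.]), 0.79)] [ 0.7796  0.1867 -0.0214] [np.float64(0.0011273834104405696), np.float64(0.0011273834104406197)]
rinse_bottle [(array([328., 121.]), 0.96)] [(array([196., 182.]), 0.69), (array([357., 159.]), 0.42)] [ 0.6303  0.3987 -0.0011] [np.float64(0.002080365880953574), np.float64(0.002080365880953478)]
[ 0.2577 -0.6239  0.2313] [0.     0.9809 0.1947 0.    ] 1.3
```

Run:
```python
import cv2
for n,(x0,y0) in {"s0":(220,90),"t0":(220,110)}.items():
    i=cv2.imread(f"pics/{n}.png");cv2.imwrite(f"pics/{n}c.png",cv2.resize(i[y0:y0+280 if n=="s0" else y0+180,x0:x0+240],None,fx=3 if n=="t0" else 2.1,fy=3 if n=="t0" else 2.1,interpolation=cv2.INTER_CUBIC))
```

```text
(no output)
```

View pics/s0c.png

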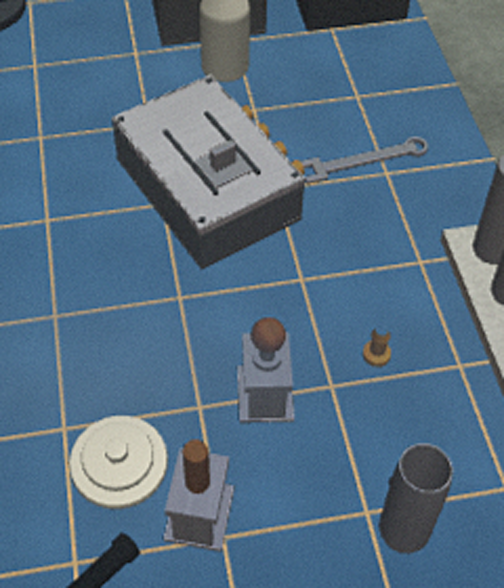

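View pics/t0c.png

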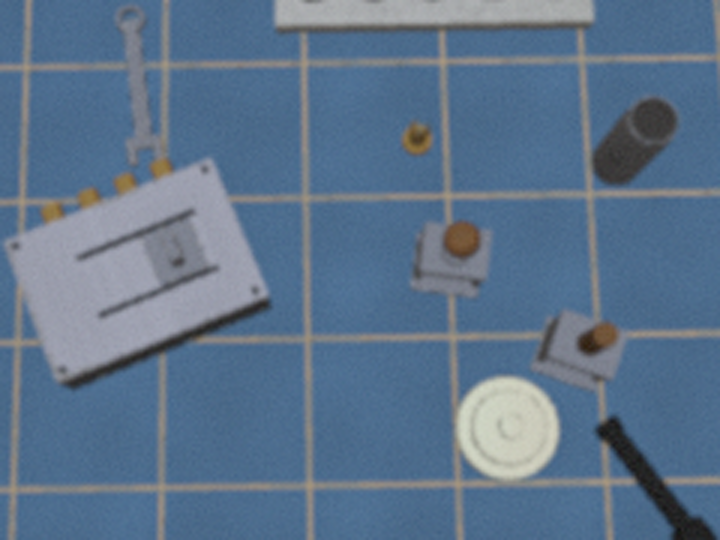

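The side crop shows the pin at about (313,311), the drift at (347,249) and the cover tab at (325,164). The top crop shows the pin at (419,222), the tab at about (279,192) and the box-top corners. The nipples on the far side fix the box's +x. Next I'll work out the poses.

Run:
```python
from h import *
np.set_printoptions(precision=4,suppress=True)
s=bot.read_camera("side");t=bot.read_camera("top")
C=np.array([(222.7,191),(290.7,163.3),(310,209),(240.7,237.7)])
W=np.array([atz(t,c,.08) for c in C]);print(W[:,:2],[np.linalg.norm(W[i]-W[i-1]) for i in range(4)])
S=np.array([(118,121),(209,79),(303,178),(202,226)])/2.1+[220,90]   # side corners
W2=np.array([atz(s,c,.08) for c in S]);print(W2[:,:2],[np.linalg.norm(W2[i]-W2[i-1]) for i in range(4)])
for w in (W,W2):
    c=w.mean(0); y=(w[0]+w[3]-w[1]-w[2])[:2]; y/=np.linalg.norm(y); print("ctr",c,"y",y,np.degrees(np.arctan2(y[1],y[0])),"hole",c[:2]-.045*y)
for p in(s,t):
  for n in("cover_tab","pin_grip"):
    for f in (bot.tip_of,bot.spot_in):
      for r in f(n,p)[:2]: print(n,r["xy"],r["score"],atz(p,r["xy"],.1 if n=="cover_tab" else .11))
q=bot.get_obs()["tool_rot"];print(R.from_quat(np.roll(q,-1)).as_matrix())
```

```text
[[0.5839 0.2919]
 [0.6654 0.0922]
 [0.5267 0.0359]
 [0.4458 0.2357]] [np.float64(0.14917884879499918), np.float64(0.21569259020499054), np.float64(0.1497168431366015), np.float64(0.2155559781674017)]
[[0.456  0.2283]
 [0.5834 0.2851]
 [0.6669 0.0908]
 [0.5343 0.0384]] [np.float64(0.20546610663975984), np.float64(0.1395525378459105), np.float64(0.21153358371086162), np.float64(0.14249445263521457)]
ctr [0.5555 0.1639 0.08  ] y [-0.3768  0.9263] 112.13353747802647 hole [0.5724 0.1222]
ctr [0.5602 0.1606 0.08  ] y [-0.922  -0.3873] -157.21408677088883 hole [0.6016 0.1781]
cover_tab [323.5, 167.0] 0.78 [0.5662 0.1175 0.1   ]
cover_tab [325.1, 170.9] 0.55 [0.568  0.1036 0.1   ]
pin_grip [311.2, 314.7] 0.78 [ 0.4744 -0.2767  0.11  ]
pin_grip [309.3, 313.3] 0.85 [ 0.4712 -0.2731  0.11  ]
cover_tab [272.9, 190.1] 0.65 [0.58   0.1418 0.1   ]
cover_tab [358.4, 157.5] 0.65 [ 0.6742 -0.1075  0.1   ]
cover_tab [275.3, 192.8] 0.89 [0.572  0.1348 0.1   ]
pin_grip [417.1, 222.7] 0.69 [ 0.4783 -0.2655  0.11  ]
pin_grip [275.2, 190.8] 0.22 [0.5756 0.1338 0.11  ]
pin_grip [421.7, 223.0] 0.54 [ 0.4773 -0.2783  0.11  ]
[[ 0.9242  0.3818  0.    ]
 [ 0.3818 -0.9242  0.    ]
 [ 0.      0.     -1.    ]]
```

Emit:
jog_arm([
  [0,0,0,290,-290,-30,85],
  [0,0,0,290,-290,-30,85],
  [0,0,0,290,-290,-30,85],
  [0,0,0,290,-290,-30,85],
  [0,0,0,290,-290,-30,85],
  [0,0,0,290,-290,-30,85],
  [0,0,0,290,-290,-30,85],
  [0,0,0,290,-290,-30,85],
])

```text
t: 2.8
eef_pos: [0.4166, -0.2422, 0.2619]
tool_rot: [0.0, 0.98, 0.198, 0.001]
contact_force: [-0.4, 0.2, 0.8]
gripper_width: 1.0
grasp_force: 0.0
```

Emit:
jog_arm([
  [0,0,0,287,-283,0,85],
  [0,0,0,287,-283,0,85],
  [0,0,0,287,-283,0,85],
  [0,0,0,287,-283,0,85],
  [0,0,0,287,-283,0,85],
  [0,0,0,287,-283,30,85],
  [0,0,0,287,-283,80,85],
  [0,0,0,287,-283,80,85],
  [0,0,0,287,-283,80,85],
])

```text
t: 3.92
eef_pos: [0.5727, 0.1243, 0.1815]
tool_rot: [0.0, 0.981, 0.194, -0.0]
contact_force: [-0.0, -0.8, 0.9]
gripper_width: 0.995
grasp_force: 0.0
```

Run:
```python
from h import *
np.set_printoptions(precision=4,suppress=True)
s=bot.read_camera("side");t=bot.read_camera("top")
o=bot.get_obs();print(o["eef_pos"],o["tool_rot"],o["t"],o["contact_force"])
a=s["pixels"][110:220,260:400];b=t["pixels"][130:240,220:360]
f=lambda x:cv2.resize(x,None,fx=4,fy=4,interpolation=cv2.INTER_CUBIC)[:,:,::-1]
im=np.vstack([f(a),f(b)]);cv2.imwrite("pics/g1.png",cv2.resize(im,None,fx=.68,fy=.68))
print(proj(s,o["eef_pos"]),proj(t,o["eef_pos"]))
for n in("cover_tab",):
  for p in (s,t): print([(r["xy"],r["score"],atz(p,r["xy"],.1)) for r in bot.tip_of(n,p)[:2]+bot.spot_in(n,p)[:2]])
```

```text
[0.5735 0.1241 0.1831] [0.0005 0.9812 0.1932 0.0013] 4.025 [ 0.4553 -0.4396  0.4249]
[325.6394 140.9904] [275.4182 185.5445]
[([326.4, 166.2], 0.62, array([0.5739, 0.1189, 0.1   ])), ([415.4, 324.6], 0.72, array([ 0.6724, -0.3277,  0.1   ])), ([325.7, 169.0], 0.56, array([0.5705, 0.1097, 0.1   ]))]
[([356.7, 155.4], 0.27, array([ 0.6806, -0.1027,  0.1   ])), ([387.2, 255.2], 0.46, array([ 0.3893, -0.1794,  0.1   ]))]
```

View pics/g1.png

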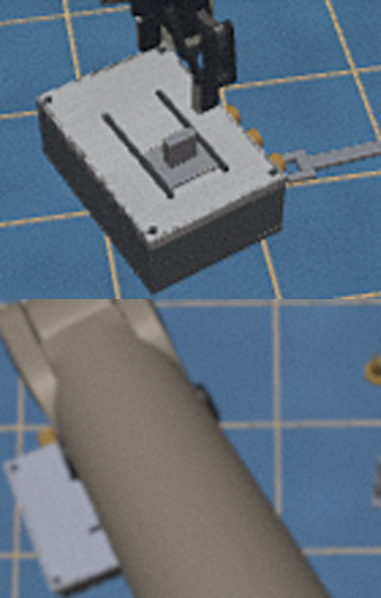

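The side view shows the fingers straddling the tab, whose top is at about (326,159). I'll descend and close on it.

Emit:
jog_arm([
  [0,0,0,0,0,45,85],
  [0,0,0,0,0,80,85],
  [0,0,0,0,0,87,85],
  [0,0,0,0,0,87,40],
  [0,0,0,0,0,87,20],
  [0,0,0,0,0,87,5],
  [0,0,0,0,0,87,5],
  [0,0,0,0,0,87,5],
  [0,0,0,0,0,87,5],
  [0,0,0,0,0,87,5],
], grip_force=25)

```text
t: 5.48
eef_pos: [0.5726, 0.1262, 0.0951]
tool_rot: [0.0, 0.981, 0.194, 0.0]
contact_force: [-1.4, -0.5, 6.7]
gripper_width: 0.137
grasp_force: 30.2
```

Emit:
jog_arm([
  [0,0,0,0,-8,-1,5],
  [0,0,0,0,-18,-1,5],
  [0,0,0,0,-28,-1,5],
  [0,0,0,0,-38,-1,5],
  [0,0,0,0,-46,-1,5],
  [0,0,0,0,-50,-1,5],
  [0,0,0,0,-50,-1,5],
])

```text
t: 6.35
eef_pos: [0.5531, 0.1743, 0.0952]
tool_rot: [-0.001, 0.981, 0.195, 0.001]
contact_force: [4.8, 3.4, -5.3]
gripper_width: 0.134
grasp_force: 28.6
```

Emit:
jog_arm([
  [0,0,0,0,-3,0,5],
  [0,0,0,0,-6,0,5],
  [0,0,0,0,-6,0,5],
  [0,0,0,0,-6,0,5],
])

```text
t: 6.85
eef_pos: [0.5511, 0.1794, 0.0952]
tool_rot: [-0.001, 0.981, 0.195, 0.001]
contact_force: [5.2, 1.7, -6.2]
gripper_width: 0.13
grasp_force: 28.6
```

Emit:
jog_arm([
  [0,0,0,0,-3,0,5],
  [0,0,0,0,-5,0,5],
  [0,0,0,0,-5,0,5],
  [0,0,0,0,-5,0,5],
])

```text
t: 7.35
eef_pos: [0.5509, 0.1797, 0.0952]
tool_rot: [0.002, 0.981, 0.194, 0.001]
contact_force: [8.6, -6.7, -6.3]
gripper_width: 0.135
grasp_force: 28.6
```

Emit:
jog_arm([
  [0,0,0,0,5,0,40],
  [0,0,0,0,5,0,60],
  [0,0,0,0,5,-50,60],
  [0,0,0,0,5,-105,60],
  [0,0,0,-20,65,-125,60],
  [0,0,0,-40,125,-125,70],
  [0,0,0,-60,185,-125,85],
  [0,0,0,-80,245,-125,85],
  [0,0,0,-100,305,-125,85],
  [0,0,0,-120,365,-125,85],
], grip_force=25)

```text
t: 8.6
eef_pos: [0.5767, -0.1939, 0.2205]
tool_rot: [-0.0, 0.981, 0.196, 0.0]
contact_force: [0.8, 0.6, 0.0]
gripper_width: 0.993
grasp_force: 0.0
```

Run:
```python
from h import *
np.set_printoptions(precision=4,suppress=True)
s=bot.read_camera("side");t=bot.read_camera("top")
o=bot.get_obs();print(o["eef_pos"],o["tool_rot"],o["t"],o["contact_force"])
a=s["pixels"][110:220,260:400];b=t["pixels"][145:255,215:355]
f=lambda x:cv2.resize(x,None,fx=2.7,fy=2.7,interpolation=cv2.INTER_CUBIC)[:,:,::-1]
cv2.imwrite("pics/g2.png",cv2.resize(np.hstack([a,b]),None,fx=2.8,fy=2.8,interpolation=cv2.INTER_CUBIC)[:,:,::-1])
print("pred",proj(s,[.5735,.1241,.08]),proj(t,[.5735,.1241,.08]))
for n,z in(("cover_tab",.1),("aperture",.08),("pin_grip",.11)):
  for p in (s,t): print(n,[(r["xy"],r["score"],atz(p,r["xy"],z)[:2]) for r in bot.tip_of(n,p)[:2]])
```

```text
[ 0.5754 -0.2019  0.2198] [ 0.0016  0.9819  0.1894 -0.001 ] 8.7 [-0.6237  0.3412 -0.2932]
pred [325.9263 170.0647] [279.7923 193.6917]
cover_tab [([312.9, 152.1], 0.88, array([0.548 , 0.1744])), ([393.6, 171.2], 0.51, array([0.7365, 0.0721]))]
cover_tab [([256.9, 196.7], 0.7, array([0.5612, 0.1876]))]
aperture [([327.8, 168.5], 0.6, array([0.5792, 0.1286]))]
aperture [([279.6, 192.5], 0.87, array([0.5771, 0.1247])), ([258.5, 200.5], 0.51, array([0.554 , 0.1862]))]
pin_grip [([312.5, 313.0], 0.5, array([ 0.4775, -0.2736]))]
pin_grip [([417.0, 221.7], 0.46, array([ 0.4812, -0.2654]))]
```

View pics/g2.png

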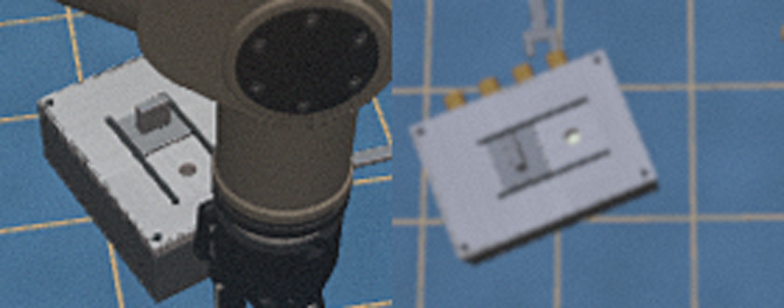

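Hole seen at about (279.3,193.6) top and (327,170.7) side, agreeing with the kinematic estimate. The cover is fully open. I'll refine the hole and pin positions from colour.

Run:
```python
from h import *
np.set_printoptions(precision=4,suppress=True)
s=bot.read_camera("side");t=bot.read_camera("top")
I={k:cv2.imread(f"pics/{k}0.png") for k in "st"}
obs=[]
for k,p,(x,y) in(("s",s,(313,311)),("t",t,(419,222))):
    w=I[k][y-18:y+18,x-14:x+14].astype(int); m=((w[:,:,2]-w[:,:,0])>15).astype(np.uint8)
    n,l,st,c=cv2.connectedComponentsWithStats(m,connectivity=4); i=1+np.argmax(st[1:,4]); print(k,st[i],c[i]+[x-14,y-18])
    obs.append((p,c[i]+[x-14,y-18]))
    print("top/bot expected for grip (.476,-.271):",proj(p,[.476,-.271,.145]),proj(p,[.476,-.271,.11]),proj(p,[.476,-.271,.075]))
print(tri(obs))
g=t["pixels"][188:199,274:285].astype(int);print(g.min(2))
```

```text
s [  8   0  13  32 263] [313.6046 310.654 ]
top/bot expected for grip (.476,-.271): [310.9852 303.8952] [311.5425 311.9158] [312.0676 319.4731]
t [ 8 14 13  9 80] [419.4125 222.1625]
top/bot expected for grip (.476,-.271): [422.2806 221.7678] [419.1083 223.4963] [416.1336 225.1171]
(array([ 0.4797, -0.271 ,  0.114 ]), [np.float64(0.0005076951311083323), np.float64(0.000507695131108329)])
[[163 160 161 159 160 158 160 160 160 163 162]
 [160 159 160 160 159 159 160 163 161 163 161]
 [161 162 162 161 148 143 149 154 159 162 163]
 [163 163 153 141 122 117 124 146 160 166 163]
 [162 161 140 117 113 127 143 162 164 163 163]
 [163 158 135 118 147 182 187 184 172 161 159]
 [163 159 148 148 176 202 205 196 173 161 158]
 [161 159 158 169 191 197 196 182 166 159 160]
 [161 163 163 167 173 181 176 168 164 161 162]
 [161 160 159 160 164 165 167 163 162 159 163]
 [157 160 160 165 163 161 162 161 160 164 160]]
```

Emit:
jog_arm([
  [0,0,0,-58,13,0,85],
  [0,0,0,-116,26,0,85],
  [0,0,0,-116,26,0,85],
  [0,0,0,-116,26,0,85],
])

```text
t: 9.6
eef_pos: [0.4803, -0.2609, 0.2207]
tool_rot: [0.0, 0.981, 0.195, 0.001]
contact_force: [-0.2, -0.3, -0.3]
gripper_width: 0.996
grasp_force: 0.0
```

Run:
```python
from h import *
np.set_printoptions(precision=4,suppress=True)
o=bot.get_obs();print(o["eef_pos"],o["tool_rot"],tool(np.array([.479,-.271,.097])-o["eef_pos"]))
s=bot.read_camera("side")
for n,z in(("pin_grip",.11),): print([(r["xy"],r["score"],atz(s,r["xy"],z)[:2]) for r in bot.tip_of(n,s)[:2]])
a=s["pixels"][230:370,240:400];cv2.imwrite("pics/g3.png",cv2.resize(a,None,fx=3.5,fy=3.5,interpolation=cv2.INTER_CUBIC)[:,:,::-1])
```

```text
[ 0.4803 -0.2609  0.2207] [0.0001 0.9808 0.1951 0.0005] [ -5.2037   8.7948 123.7101]
[([309.5, 313.4], 0.76, array([ 0.4716, -0.2734]))]
```

View pics/g3.png

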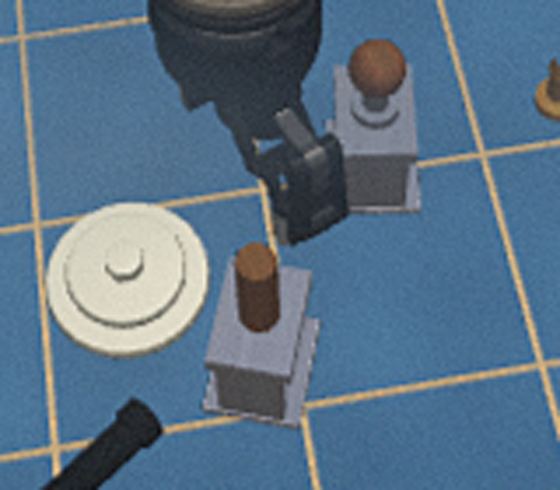

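The view shows the handle top at about (313,304), free of obstacles. I'll descend and grip.

Emit:
jog_arm([
  [0,0,0,-5,9,0,85],
  [0,0,0,-5,9,40,85],
  [0,0,0,-5,9,85,85],
  [0,0,0,-5,9,118,85],
  [0,0,0,-5,9,123,85],
  [0,0,0,-5,9,123,60],
  [0,0,0,-5,9,123,40],
  [0,0,0,-5,9,123,15],
  [0,0,0,-5,9,123,15],
  [0,0,0,-5,9,123,15],
], grip_force=40)

```text
t: 10.95
eef_pos: [0.4791, -0.2722, 0.0984]
tool_rot: [0.001, 0.981, 0.195, 0.001]
contact_force: [-1.9, 0.0, 6.0]
gripper_width: 0.271
grasp_force: 39.1
```

Emit:
jog_arm([
  [0,0,0,0,0,0,15],
  [0,0,0,0,0,0,15],
  [0,0,0,0,0,0,15],
], grip_force=40)

```text
t: 11.32
eef_pos: [0.4791, -0.2722, 0.0984]
tool_rot: [0.001, 0.981, 0.195, 0.001]
contact_force: [-1.3, 1.1, 6.6]
gripper_width: 0.27
grasp_force: 39.1
```

Emit:
jog_arm([
  [0,0,0,0,0,-20,15],
  [0,0,0,0,0,-45,15],
  [0,0,0,0,0,-75,15],
  [0,0,0,0,0,-110,15],
  [0,0,0,0,0,-150,15],
  [0,0,0,0,0,-160,15],
  [0,0,0,0,0,-160,15],
])

```text
t: 12.2
eef_pos: [0.4783, -0.2719, 0.2572]
tool_rot: [0.0, 0.981, 0.195, 0.0]
contact_force: [0.2, 0.3, -1.2]
gripper_width: 0.269
grasp_force: 39.3
```

Run:
```python
from h import *
np.set_printoptions(precision=4,suppress=True)
o=bot.get_obs();print(o["eef_pos"],o["grasp_force"],o["gripper_width"],tool(np.array([.575,.125,.25])-o["eef_pos"]))
```

```text
[ 0.4783 -0.2719  0.2572] 39.264684319496155 0.26855604083351514 [ 240.8617 -329.9695    7.1309]
```

Emit:
jog_arm([
  [0,0,0,36,-49,0,15],
  [0,0,0,72,-98,0,15],
  [0,0,0,108,-147,0,15],
  [0,0,0,144,-196,0,15],
  [0,0,0,180,-245,0,15],
  [0,0,0,210,-288,0,15],
  [0,0,0,230,-315,0,15],
  [0,0,0,241,-330,20,15],
  [0,0,0,241,-330,60,15],
  [0,0,0,241,-330,60,15],
])

```text
t: 13.45
eef_pos: [0.5718, 0.1241, 0.1926]
tool_rot: [0.0, 0.981, 0.195, -0.005]
contact_force: [-0.1, -1.0, -0.9]
gripper_width: 0.272
grasp_force: 39.3
```

Emit:
jog_arm([
  [0,0,0,0,0,5,15],
  [0,0,0,0,0,5,15],
  [0,0,0,0,0,5,15],
])

```text
t: 13.82
eef_pos: [0.5757, 0.125, 0.1933]
tool_rot: [0.0, 0.981, 0.194, 0.001]
contact_force: [-0.5, -0.2, -1.3]
gripper_width: 0.269
grasp_force: 39.3
```

Run:
```python
from h import *
np.set_printoptions(precision=4,suppress=True)
s=bot.read_camera("side");t=bot.read_camera("top")
o=bot.get_obs();e=o["eef_pos"];print(e,o["tool_rot"],o["t"],o["contact_force"],o["gripper_width"])
tipz=e[2]-.088
print("tip if centred",proj(s,[e[0],e[1],tipz]),"hole",proj(s,[.575,.125,.08]),"grip",proj(s,[e[0],e[1],tipz+.1]))
for n,z in(("pin_tip",tipz),("pin_grip",tipz+.1),("aperture",.08)):
  for p in (s,t): print(n,[(r["xy"],r["score"],atz(p,r["xy"],z)[:2]) for r in bot.tip_of(n,p)[:2]])
a=s["pixels"][110:220,260:390];cv2.imwrite("pics/g4.png",cv2.resize(a,None,fx=5,fy=5,interpolation=cv2.INTER_CUBIC)[:,:,::-1])
```

```text
[0.5756 0.1251 0.1931] [0.     0.9809 0.1945 0.0007] 13.925 [-0.0785 -0.1847 -2.0017] 0.2676008180172883
tip if centred [326.6097 162.9611] hole [326.4403 169.7338] grip [326.389  133.8442]
pin_tip [([325.0, 162.5], 0.66, array([0.5719, 0.1274]))]
pin_tip []
pin_grip [([324.9, 131.7], 0.42, array([0.5734, 0.133 ]))]
pin_grip []
aperture [([326.8, 166.0], 0.58, array([0.5782, 0.1377]))]
aperture [([433.8, 269.6], 0.66, array([ 0.3482, -0.3125]))]
```

View pics/g4.png

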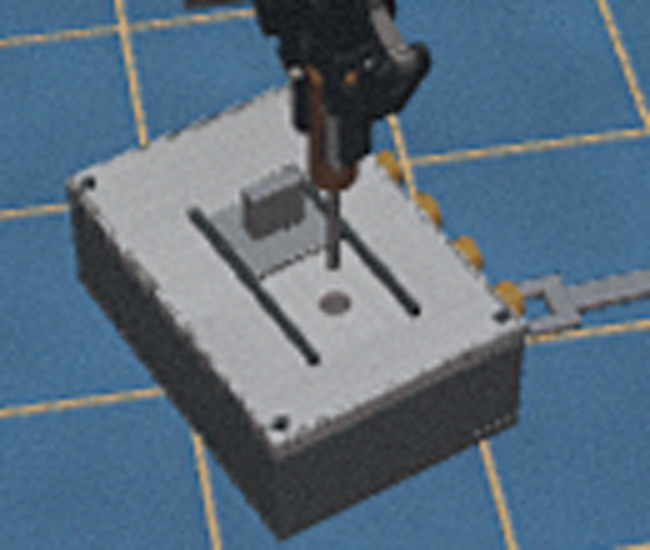

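The tip is at (326.6,163) directly above the hole at (326.8,170.6), about 1 mm too far along +y. I'll correct that and lower slowly.

Emit:
jog_arm([
  [0,0,0,0,1,8,15],
  [0,0,0,0,1,16,15],
  [0,0,0,0,1,24,15],
  [0,0,0,0,1,30,15],
  [0,0,0,0,1,35,15],
  [0,0,0,0,1,35,15],
])

```text
t: 14.98
eef_pos: [0.5753, 0.1241, 0.1569]
tool_rot: [0.0, 0.981, 0.195, -0.0]
contact_force: [-0.7, 0.5, -0.4]
gripper_width: 0.27
grasp_force: 39.3
```

Emit:
jog_arm([
  [0,0,0,0,0,6,15],
  [0,0,0,0,0,12,15],
  [0,0,0,0,0,18,15],
  [0,0,0,0,0,22,15],
  [0,0,0,0,0,22,15],
  [0,0,0,0,0,22,15],
])

```text
t: 15.72
eef_pos: [0.5757, 0.1243, 0.1354]
tool_rot: [-0.0, 0.981, 0.195, 0.0]
contact_force: [-0.1, 0.5, -0.4]
gripper_width: 0.273
grasp_force: 39.3
```

Emit:
jog_arm([
  [0,0,0,0,0,2,15],
  [0,0,0,0,0,4,15],
  [0,0,0,0,0,5,15],
  [0,0,0,0,0,5,15],
  [0,0,0,0,0,5,15],
], grip_force=60)

```text
t: 16.35
eef_pos: [0.5758, 0.1242, 0.1306]
tool_rot: [0.0, 0.981, 0.195, 0.0]
contact_force: [-0.1, -0.7, 1.6]
gripper_width: 0.271
grasp_force: 58.8
```

Emit:
jog_arm([
  [0,0,0,0,0,2,15],
  [0,0,0,0,0,3,15],
  [0,0,0,0,0,3,15],
  [0,0,0,0,0,3,15],
])

```text
t: 16.85
eef_pos: [0.5758, 0.1242, 0.1275]
tool_rot: [-0.0, 0.981, 0.195, 0.0]
contact_force: [-0.1, 0.3, 4.2]
gripper_width: 0.263
grasp_force: 59.0
```

Emit:
jog_arm([
  [0,0,0,0,0,1,15],
  [0,0,0,0,0,2,15],
  [0,0,0,0,0,2,15],
  [0,0,0,0,0,2,15],
])

```text
t: 17.35
eef_pos: [0.5763, 0.1245, 0.1268]
tool_rot: [0.0, 0.981, 0.195, 0.001]
contact_force: [-1.6, -0.5, 12.9]
gripper_width: 0.266
grasp_force: 60.3
```

Emit:
jog_arm([
  [0,0,0,0,0,1,15],
  [0,0,0,0,0,1,15],
  [0,0,0,0,0,1,15],
])

```text
t: 17.73
eef_pos: [0.5766, 0.1246, 0.1265]
tool_rot: [0.0, 0.981, 0.195, 0.001]
contact_force: [-2.5, -1.4, 18.5]
gripper_width: 0.268
grasp_force: 60.8
```

Emit:
jog_arm([
  [0,0,0,0,0,0,15],
  [0,0,0,0,0,0,15],
  [0,0,0,0,0,0,15],
  [0,0,0,0,0,0,15],
])

```text
t: 18.23
eef_pos: [0.5766, 0.1246, 0.1265]
tool_rot: [0.0, 0.981, 0.195, 0.001]
contact_force: [-2.2, -0.9, 18.3]
gripper_width: 0.263
grasp_force: 60.8
```

Run:
```python
from h import *
s=bot.read_camera("side")
a=s["pixels"][90:370,220:460];cv2.imwrite("pics/g5.png",cv2.resize(a,None,fx=2.1,fy=2.1,interpolation=cv2.INTER_CUBIC)[:,:,::-1])
```

```text
(no output)
```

View pics/g5.png

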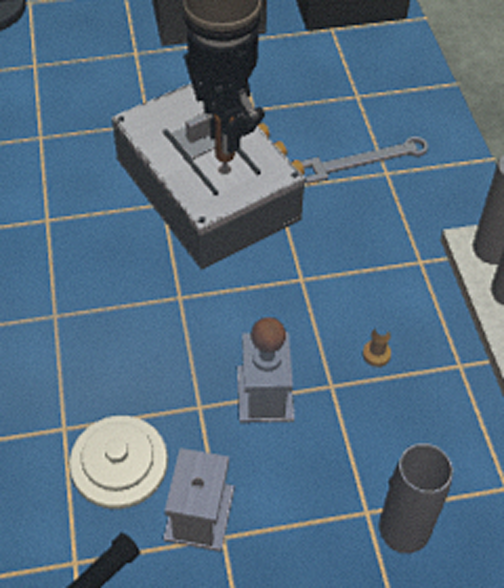

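The crop shows the pin upright in the hole at about (225,168), the cover open and everything else in place. The force is steady at 18 N on the hard stop, so I'm handing in.

```bash
python3 -c "
from station import bot
print(bot.hand_in())"
```

```text
the job is handed in; nothing more can be done
None
```

I slid the cover fully open, put the pin through the hole and handed the job in with the pin still gripped and the button pressed to its stop at about 18 N; nothing else on the counter appeared to have moved, and no verdict came back.

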